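Bin the used eye cup, find the thread hand of the eyewash bottle and hold its cap off

TASK

A used clear eye cup sits upside down over the cap of one of the two eyewash bottles in the stand: drop it into the steel waste bin and let go of it. Then unscrew the blue cap that it covered; these bottles come with either an ordinary or a reverse thread and look alike, so try it both ways, turn it on the way that gives until it comes free, and lift it off. Finish still holding the cap in the gripper, level and well clear above the bottle's mouth, with the dish, yellow tube, tweezers and navy case left where they were and the bin standing.

Things in the scene. Friction and masses are not known exactly. Their poses are not given: they have to be found in the camera images.
- eyecup_center (a point): Centre, half-way up, of the used clear plastic eye cup, loose, 40 mm high, 14 g, upside down over the cap, z up. Bowl 24 mm high, mouth down, 52 mm across (49 at its closed upper end), wall 2; above it a stem 16 mm across, 12 long, and a foot disc 28 across, 4 thick. Its closed end rests on the cap's top; lift 30 mm straight up to clear. Grip the bowl across from above.
- cap_center (a point): Centre, half-way up, of the loose blue cap under the eye cup: 40 mm across, 22 high, 20 g, open below, z up. A white line on its top lies along its x, which starts along the mouth's x (within 4 degrees). It turns level; the right way it turns freely and 75 to 115 degrees from its start lifts straight off; before that it rises only 2 to 4 mm. The wrong way it stops hard within 10 degrees.
- mouth (a point): Centre of the neck's top rim, 145 mm above the counter, on the fixed bottle under the cup (white, 64 mm across, green label band). z up, x as the stand's. Fitted cap's centre: 8.5 mm below. Neck 22 mm across, 21 tall, with two thread ribs (33 across) that hold two lugs in the cap. Ordinary thread loosens counter-clockwise seen from above, reverse clockwise; it differs by start and cannot be seen.
- spare_cap (a point): Centre of the cap of the spare bottle, sealed with a white sleeve round the lower half of its blue cap, otherwise alike and equally high; fixed, not to be opened. It stands in the other place of the stand, 130 mm from the bottle in use along the stand's y; which place is which changes.
- stand: Grey moulded stand, fixed, 100 mm (x) by 250 mm (y), base 12 mm high with two round sockets up to 42 mm high, 65 mm either side of its centre along its y. Origin: centre of its underside.
- bin_rim (a point): Centre of the open mouth, 100 mm above the counter, of the round stainless waste bin with a black rim, 350 g, loose, 140 mm outside and 134 mm inside at the mouth, 112 mm at the foot, inner floor 96 mm below this point. z up.
- dish: White ceramic pill dish with three pills, 92 mm across, 22 mm high, loose. Origin: centre of its underside. Not to be disturbed.
- tube: Closed yellow plastic tablet tube with a white stopper, standing, 30 mm across, 98 mm high, loose. Origin: centre of its underside. Not to be disturbed.
- tweezers: Stainless tweezers lying flat, 112 mm long along its x, 13 mm wide, 9 mm high, loose. Origin: middle of its length, on the counter. Not to be disturbed.
- case: Closed navy plastic first-aid case with steel latches, 115 mm (x) by 170 mm (y), 55 mm high, 550 g, loose. Origin: centre of its underside. Not to be disturbed.
There are look-alikes about, which are no part of the job. Of the things that look like the part that bears bin_rim, the larger one is meant. Of the things that look like the part that bears eyecup_center, the smaller one is meant.

How it is judged:
On the way, in this order (a step that is already met when the one before it is completed fails the run):
1. the used eye cup lies in the bin, let go (horizontal distance between eyecup_center and bin_rim below 0.06 m and z of eyecup_center in the frame of bin_rim below -0.02 m and contact force between eyecup and the fingers below 0.05 N), for 0.2 s.
2. the cap is turned through the thread while still down on the neck (angle between the x axis of cap_center and the x axis of mouth, either way round above 1 rad and z of cap_center in the frame of mouth below 0 m and horizontal distance between cap_center and mouth below 0.006 m), for 0.05 s.
3. the cap is lifted off, held in the gripper (z of cap_center in the frame of mouth above 0.018 m and contact force between cap and the fingers above 1 N), for 0.2 s.
At the end, for the whole second after the job is handed in: Cap held still by the fingers alone, centre 20 mm or more above the bottle's mouth, within 120 mm sideways, level to 20 degrees; eye cup at rest in the upright bin, 20 mm or more below its rim, not touched by the fingers; dish, tube, tweezers and case within 20 mm of their places (all of step 1 and z of cap_center in the frame of mouth above 0.02 m and angle between cap_center's own z axis and vertical below 0.35 rad and horizontal distance between cap_center and mouth below 0.12 m and contact force between cap and the fingers above 1 N and contact force between cap and bottle below 0.05 N and contact force between cap and spare below 0.05 N and linear speed of each of cap, eyecup below 0.03 m/s and angle between bin_rim's own z axis and vertical below 0.15 rad and distance of each of dish, tube, tweezers, case from where it was at the start of the episode below 0.02 m); the arm keeps its last pose, push and grip.
It fails at once if a bystander (dish, tube, tweezers or case) is pushed more than 20 mm (distance of any of dish, tube, tweezers, case from where it was at the start of the episode above 0.02 m).
It also fails if it takes over 51 s, if anything falls off the work surface, if the arm or the gripper's body presses on something with over 40 N, if the wrist force passes 120 N, or if a joint passes its speed limit or range.

ROBOT

A 6-joint arm with a two-finger parallel gripper is mounted at the origin on the work surface. World frame = base frame: x ahead of the robot, y to its left, z up, the work surface at z = 0. Lengths are in m, angles in rad, forces in N, time in s.
With the tool pointing down it reaches from about 0.325 to 0.925 m from the base axis. Payload 3.1 kg.
Tool frame: the origin (TCP) lies at the very end of the fingers, on their centre line; the grasp point (between the pads) lies 19 mm behind it (grip_point_offset is the distance from the TCP to the grasp point, in m); z points along the fingers, y is the direction in which the jaws open and shut (so a half turn about z gives the same grasp; the last joint's range is limited). The gripper opens to 85 mm and grips with 20 to 120 N. Pads are 22 mm wide; open, the fingers measure 114 mm over their backs; the gripper's body (76 mm by 85 mm) begins 54 mm behind the grasp point. The pads swing forward as they close: fully open they stand 13 mm farther back than shut.
Start: joints at [1.087, 0.217, 1.613, -0, 1.311, -0.112], TCP at [0.227, 0.582, 0.231] pointing down, gripper open.
Joint ranges: [-2.75, 2.75], [-0.78, 2.1], [0.31, 2.55], [-1.13, 4.27], [0.13, 2.63], [-2.58, 2.58]. Speed limits (rad/s): [2.79, 2.79, 3.14, 3.14, 3.14, 3.14].

INTERFACE

Orientations are given as a unit quaternion [x, y, z, w].
In Python, from bench import move_to, line_to, move_joints, release, gripper_close, pause, ik, get_state, get_image, IKError, hand_in, grip_point_offset gives the robot as it stands. The module is installed in compiled form; this text tells all that it offers. Calls block until the motion is done:
- move_to(position, orientation): joint-space move of the TCP to a pose.
- line_to(position, orientation=None, feed=0.15): straight line of the TCP; orientation=None keeps the orientation; feed is the mean speed in m/s.
- move_joints(angles): joint-space move.
- release() and gripper_close(): open the fingers fully, or close them until they stop; the grip force is fixed at half the most.
- pause(seconds).
- ik(position, orientation): joint angles nearest the present ones, or None.
- get_state(): the state.
- get_image(name): name is "scene" or "top" or "wrist"; returns a dict with "color" (400x640x3 uint8, blue, green, red), "fx", "fy", "cx", "cy" (pixels), "world_to_cam" (4x4, takes a point from world to camera coordinates). Camera axes: x right, y down, z forward; pixel columns grow to the right and rows downward; lengths in m; the calibration is good to about 2 mm. A picture is of the moment at which its call begins. There is no depth.
A pose or a line that the arm cannot do raises IKError and nothing moves.
- hand_in(): hands the job in, once; it reports no verdict.
The state is a dict: "clock": time; "joint_pos": joint angles; "dq": joint speeds; "effort": joint torques, N m; "tool_pos": TCP position; "orientation": TCP orientation; "contact_force": force on the tool from outside, world axes, zero at the start; "wrist_torque": the same for the moment, N m; "gripper_width": opening from 0.0 (shut) to 1.0 (fully open).
Only numpy, scipy, OpenCV 4.12 (cv2) and the standard library are available. Lean on these libraries where they do the work, as an engineer would, in place of code of your own. Each camera call takes 0.05 s, during which the arm holds its last target.

## Working session

There is one attempt and no reset: what is moved stays moved. The work goes in short steps, each a Python script; the robot and the scene stay as the last script left them, time stands still between calls to the robot, and variables do not carry over. Pictures are saved under pics/ and viewed, and the job is handed in when it is done.

```bash
mkdir -p pics; ls
python3 - <<'E'
from bench import *
import cv2,numpy as np,json
s=get_state();print(s)
for n in("scene","top","wrist"):
    d=get_image(n);cv2.imwrite(f"pics/{n}0.png",d["color"]);print(n,d["fx"],d["fy"],d["cx"],d["cy"]);print(np.round(d["world_to_cam"],4))
    np.savez(f"{n}0.npz",**d)
print(grip_point_offset)
E
```

```text
pics
{'clock': 0.0, 'joint_pos': array([ 1.08677578e+00,  2.17809807e-01,  1.61493271e+00, -1.80606069e-05,
        1.31131494e+00, -1.12196626e-01]), 'dq': array([-0.00107737, -0.00197106,  0.00010712,  0.00030157, -0.00112599,
        0.00053298]), 'effort': array([ 1.61333890e-03, -3.96847522e+01, -3.03852439e+01,  3.62575207e-06,
        9.49742447e-03, -2.11072921e-05]), 'tool_pos': array([0.22666836, 0.58156394, 0.22993451]), 'orientation': array([ 1.84840428e-01,  9.82767774e-01, -1.18060595e-03, -3.53631231e-04]), 'contact_force': array([-0.69046782,  0.25162467,  0.4016534 ]), 'wrist_torque': array([0.0082912 , 0.03979582, 0.02889884]), 'gripper_width': 0.9982111288865843}
scene 370.4794240526871 370.4794240526871 323.94191915684496 194.83104492168906
[[-0.8426  0.5385 -0.0043  0.5543]
 [ 0.3219  0.4971 -0.8058 -0.0595]
 [-0.4317 -0.6803 -0.5922  1.0835]
 [ 0.      0.      0.      1.    ]]
top 478.376297630115 478.376297630115 318.5520607607656 198.7263321670473
[[ 0.0293 -0.9994 -0.016  -0.1189]
 [-0.9907 -0.0269 -0.1337  0.5844]
 [ 0.1332  0.0198 -0.9909  1.1429]
 [ 0.      0.      0.      1.    ]]
wrist 328.7538004127179 328.7538004127179 324.46249299377644 197.64003476731543
[[ 0.363   0.9318 -0.001  -0.624 ]
 [ 0.8924 -0.3473  0.2881 -0.0363]
 [ 0.2681 -0.1055 -0.9576  0.3787]
 [ 0.      0.      0.      1.    ]]
0.0187
```

View pics/scene0.png

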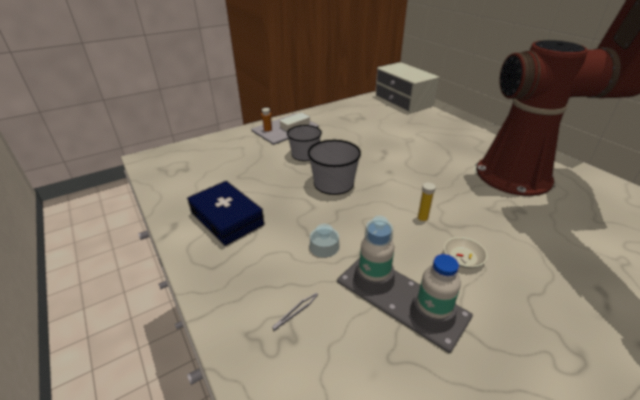

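View pics/top0.png

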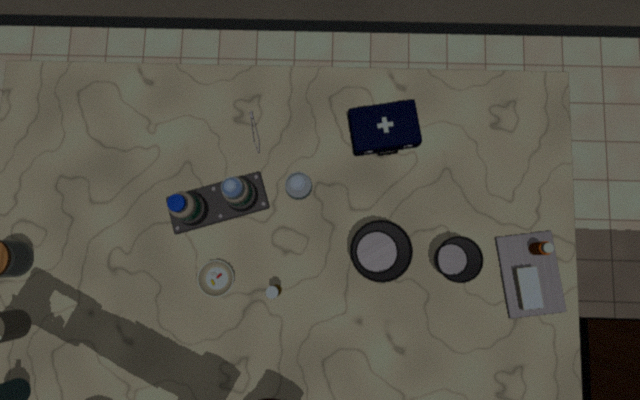

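View pics/wrist0.png

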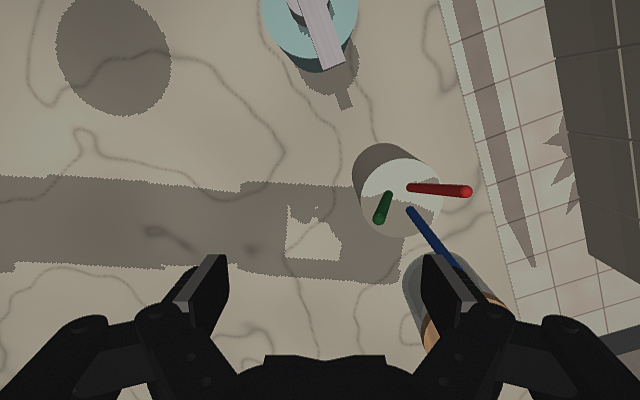

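The scene view shows a blue-tinted clear cup on the bottle at scene (378,232), top (233,187). A second clear cup lies on the counter at scene (324,240), top (299,186). There are two bins: the larger at top (381,251), the smaller at (459,259). The spare bottle has the bright blue cap at top (178,203). Next I'll check close crops.

```bash
cat > h.py <<'E'
import numpy as np,cv2
def load(n): return dict(np.load(n))
def ray(d,u,v):
    M=d["world_to_cam"];R=M[:3,:3];t=M[:3,3]
    r=R.T@np.array([(u-d["cx"])/d["fx"],(v-d["cy"])/d["fy"],1.]);return -R.T@t,r/np.linalg.norm(r)
def onz(d,u,v,z):
    o,r=ray(d,u,v);return o+r*(z-o[2])/r[2]
def proj(d,p):
    c=d["world_to_cam"][:3,:3]@np.asarray(p,float)+d["world_to_cam"][:3,3]
    return np.array([d["fx"]*c[0]/c[2]+d["cx"],d["fy"]*c[1]/c[2]+d["cy"]])
E
python3 - <<'E'
from h import *
t=load("top0.npz");s=load("scene0.npz")
a=t["color"][140:320,150:500];b=s["color"][120:360,260:500]
a=cv2.resize(a,None,fx=2.28,fy=2.28,interpolation=3);b=cv2.resize(b,(600,600),interpolation=3)
cv2.imwrite("pics/tc.png",cv2.convertScaleAbs(a,alpha=1.7));cv2.imwrite("pics/sc.png",b)
E
```

```text
(no output)
```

View pics/tc.png

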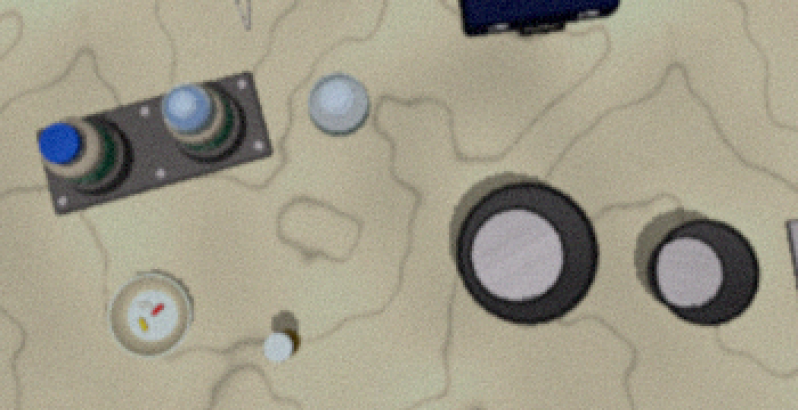

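View pics/sc.png

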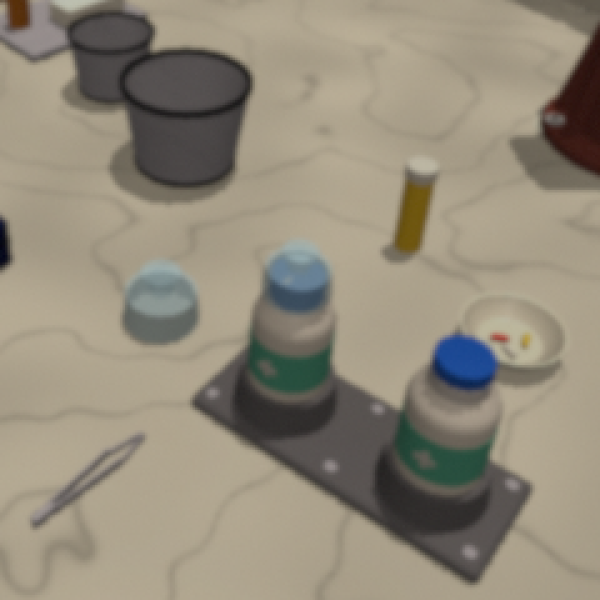

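The close crop confirms the choice. The cup on the left bottle is smaller than the loose one on the counter, and the covered blue cap shows through it. The spare is the bright blue cap, and the larger bin is the near one. Next I measure positions.

```bash
cat > m.py <<'E'
from h import *
t=load("top0.npz");s=load("scene0.npz")
def blobs(d,lo,hi,roi):
    x0,y0,x1,y1=roi
    m=cv2.inRange(cv2.cvtColor(d["color"],cv2.COLOR_BGR2HSV),np.array(lo),np.array(hi))
    k=np.zeros_like(m);k[y0:y1,x0:x1]=m[y0:y1,x0:x1]
    cs,_=cv2.findContours(k,cv2.RETR_EXTERNAL,cv2.CHAIN_APPROX_NONE)
    return max(cs,key=cv2.contourArea)
for n,d,roi in(("t",t,(150,180,200,225)),("s",s,(400,240,480,290))):
    c=blobs(d,(105,170,60),(125,255,255),roi);e=cv2.minEnclosingCircle(c);print(n,"spare",e,cv2.boundingRect(c),cv2.contourArea(c))
    print(onz(d,*e[0],.1475 if n=="t" else .14))
for n,d,roi in(("t",t,(210,165,258,215)),("s",s,(350,205,405,260))):
    for lo in ((95,50,60),):
        c=blobs(d,lo,(125,255,255),roi);e=cv2.minEnclosingCircle(c);print(n,"cup",e,cv2.boundingRect(c),cv2.contourArea(c))
        print(onz(d,*e[0],.142))
# stand
hsv=cv2.cvtColor(t["color"],cv2.COLOR_BGR2HSV)
for p in((175,215),(260,185),(262,205),(240,170),(110,150),(381,225),(405,255),(378,250)):print(p,hsv[p[1],p[0]],t["color"][p[1],p[0]])
E
python3 m.py
```

```text
t spare ((175.64035034179688, 202.53509521484375), 8.644840240478516) (168, 195, 17, 17) 199.5
[0.55549297 0.21625408 0.1475    ]
s spare ((445.5422668457031, 264.51409912109375), 11.553781509399414) (434, 255, 24, 20) 322.5
[0.5575402  0.21721107 0.14      ]
t cup ((231.33815002441406, 187.5751495361328), 9.999237060546875) (222, 178, 20, 20) 268.5
[0.59368381 0.09370607 0.142     ]
s cup ((378.3673400878906, 232.6734619140625), 12.051724433898926) (368, 223, 23, 21) 343.0
[0.6024858  0.09797135 0.142     ]
(175, 215) [17 40 90] [76 84 90]
(260, 185) [ 0 24 53] [48 48 53]
(262, 205) [ 0  4 71] [70 70 71]
(240, 170) [ 24  44 110] [ 91 106 110]
(110, 150) [ 26  41 100] [ 84  98 100]
(381, 225) [75 12 41] [40 41 39]
(405, 255) [150   9  29] [29 28 29]
(378, 250) [143  10 104] [104 100 103]
```

```bash
cat > m2.py <<'E'
from m import *
g=hsv.copy();m=cv2.inRange(hsv,np.array((0,0,0)),np.array((179,60,82)))
k=np.zeros_like(m);k[165:238,160:275]=m[165:238,160:275]
k=cv2.morphologyEx(k,cv2.MORPH_CLOSE,np.ones((9,9)))
k=cv2.morphologyEx(k,cv2.MORPH_OPEN,np.ones((5,5)))
c=max(cv2.findContours(k,0,1)[0],key=cv2.contourArea)
q=cv2.boxPoints(cv2.minAreaRect(c));Q=np.array([onz(t,*p,.012) for p in q]);print("stand",q.tolist());print(Q,[np.linalg.norm(Q[i]-Q[i-1]) for i in range(4)],Q.mean(0))
for nm,roi in(("bin",(340,205,422,292)),("small",(425,225,490,290))):
    x0,y0,x1,y1=roi
    m=cv2.inRange(hsv[...,2],0,62);k=np.zeros_like(m);k[y0:y1,x0:x1]=m[y0:y1,x0:x1]
    c=max(cv2.findContours(k,0,1)[0],key=cv2.contourArea);e=cv2.minEnclosingCircle(c)
    b=onz(t,*e[0],.1);print(nm,e,b,"diam",2*e[1]/t["fx"]*(t["world_to_cam"]@np.r_[b,1])[2],"->scene",proj(s,b))
E
python3 m2.py|tail -9
```

```text
(405, 255) [150   9  29] [29 28 29]
(378, 250) [143  10 104] [104 100 103]
stand [[163.38967895507812, 196.00286865234375], [259.424072265625, 169.32666015625], [270.32666015625, 208.57595825195312], [174.29226684570312, 235.25216674804688]]
[[0.5873382  0.29234613 0.012     ]
 [0.66259707 0.05114624 0.012     ]
 [0.56269559 0.01898829 0.012     ]
 [0.48871756 0.25758067 0.012     ]] [np.float64(0.10456896110031454), np.float64(0.2526683293726608), np.float64(0.10494969826072133), np.float64(0.24979805881335726)] [0.5753371  0.15501533 0.012     ]
bin ((379.6103515625, 250.697998046875), 32.785301208496094) [ 0.46243278 -0.2475796   0.1       ] diam 0.15084348482289772 ->scene [335.47879021 152.18365475]
small ((455.5, 258.0), 27.681320190429688) [ 0.45080688 -0.42117113  0.1       ] diam 0.12678321268449363 ->scene [306.43023448 127.00224737]
```

```bash
cat >> h.py <<'E'
def Q(phi_deg):
    a=np.radians(phi_deg+90)/2;return [float(np.cos(a)),float(np.sin(a)),0.,0.]
E
python3 - <<'E'
from bench import *
from h import *
print(ik([.594,.094,.30],Q(17.3)),ik([.594,.094,.12],Q(17.3)))
for p in (17-120,17+120): print(ik([.594,.094,.12],Q(p)))
move_to([.594-.0,.094,.30],Q(17.3))
d=get_image("wrist");cv2.imwrite("pics/w1.png",d["color"]);np.savez("w1.npz",**d)
s=get_state();print(s["clock"],s["tool_pos"],s["joint_pos"]);print(proj(d,[.594,.094,.1475]),proj(d,[.594,.094,.1655]))
E
```

```text
[ 4.02865348e-02  1.19710223e-01  1.59573285e+00 -4.44089210e-16
  1.42614958e+00 -2.61655426e-01] [ 4.02865348e-02  2.83615363e-01  1.75489425e+00 -4.44089210e-16
  1.10308304e+00 -2.61655426e-01]
[ 4.02865348e-02  2.83615363e-01  1.75489425e+00 -4.44089210e-16
  1.10308304e+00  1.83797566e+00]
[ 4.02865348e-02  2.83615363e-01  1.75489425e+00 -4.44089210e-16
  1.10308304e+00 -2.35081454e+00]
2.4 [0.59373787 0.09505171 0.29984769] [ 4.19107332e-02  1.19756832e-01  1.59596213e+00  3.03777801e-04
  1.42615942e+00 -2.61619437e-01]
[325.23260065 183.70003698] [325.27598371 188.79367738]
```

View pics/w1.png

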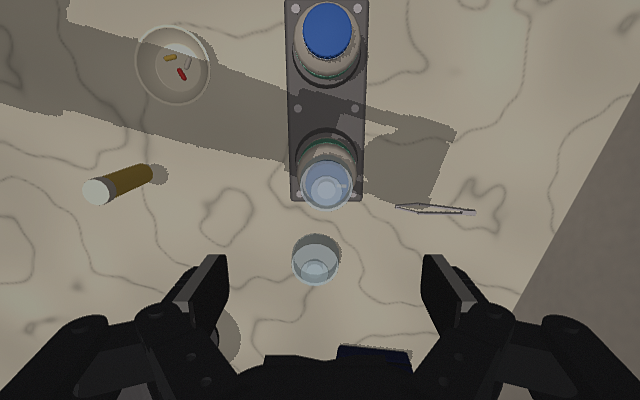

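The wrist view, seen from almost directly above, shows the target cup over its cap at about (327,185). The prediction was (325,186). The tweezers (435,208) and the loose cup (316,259) are clear of it. One refinement next.

Run:
```python
from h import *
d=load("w1.npz");hsv=cv2.cvtColor(d["color"],cv2.COLOR_BGR2HSV)
def b(lo,hi,roi):
    x0,y0,x1,y1=roi;m=cv2.inRange(hsv,np.array(lo),np.array(hi));k=np.zeros_like(m);k[y0:y1,x0:x1]=m[y0:y1,x0:x1]
    c=max(cv2.findContours(k,0,1)[0],key=cv2.contourArea);return cv2.minEnclosingCircle(c),cv2.boundingRect(c)
e,r=b((95,60,60),(125,255,255),(290,140,365,220));print("cupcap",e,r,[onz(d,*e[0],z) for z in(.1475,.138)])
e,r=b((95,180,60),(125,255,255),(290,0,365,70));print("spare",e,r,onz(d,*e[0],.1475))
cv2.imwrite("pics/w1c.png",cv2.resize(d["color"][100:300,220:430],None,fx=2.8,fy=2.8,interpolation=2))
```

```text
cupcap ((326.502197265625, 183.54185485839844), 21.29092788696289) (306, 164, 42, 38) [array([0.59507415, 0.09449456, 0.1475    ]), array([0.59585172, 0.09221199, 0.138     ])]
spare ((342.0, 49.0), 7.071167945861816) (337, 44, 11, 11) [0.57289152 0.20730119 0.1475    ]
```

View pics/w1c.png

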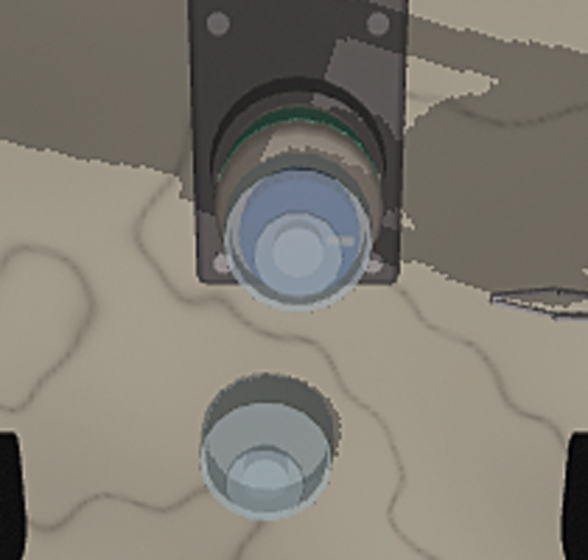

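Run:
```python
from h import *
d=load("w1.npz")
print(onz(d,326.4,189.3,.1655),onz(d,326.8,186,.1475),d["world_to_cam"])
p=[.5945,.0935,.1475]
for r,z in((.014,.1655),(.0245,.1495),(.026,.1255),(.020,.1475)):
    a=[proj(d,[.5945+r*np.cos(t),.0935+r*np.sin(t),z]) for t in np.linspace(0,6.28,60)];a=np.array(a)
    print(r,(a.min(0)-[220,100])*2.8,(a.max(0)-[220,100])*2.8)
```

```text
[0.59507232 0.09385692 0.1655    ] [0.59604287 0.09233953 0.1475    ] [[ 9.54237677e-01  2.99049220e-01 -1.43085071e-04 -5.94195092e-01]
 [ 2.86484384e-01 -9.14007031e-01  2.87259195e-01 -1.39506895e-01]
 [ 8.57738575e-02 -2.74154538e-01 -9.57852877e-01  4.19885469e-01]
 [ 0.00000000e+00  0.00000000e+00  0.00000000e+00  1.00000000e+00]]
0.014 [250.88816337 206.61353205] [340.77529863 293.33380606]
0.0245 [220.98809543 163.70476525] [370.34718751 308.41259843]
0.026 [221.80749699 147.35155709] [369.09945822 290.83704874]
0.02 [235.07896102 176.40425294] [356.22171105 293.82447832]
```

Run:
```python
from bench import *
from h import *
x,y=.5953,.0938;q=Q(17.3)
def st(m):
    s=get_state();print(m,round(s["clock"],2),s["tool_pos"].round(4),s["contact_force"].round(1),round(s["gripper_width"],3))
st("s")
line_to([x,y,.19],q,feed=.12);st("above")
line_to([x,y,.119],q,feed=.07);st("down")
gripper_close();st("closed")
d=get_image("wrist");cv2.imwrite("pics/w2.png",d["color"])
d=get_image("scene");cv2.imwrite("pics/s2.png",d["color"][120:320,240:560])
```

```text
s 2.4 [0.5937 0.0951 0.2998] [-0.2 -0.6  0.2] 0.998
above 3.47 [0.5961 0.0938 0.1912] [-0.5  0.2  0.4] 0.999
down 4.63 [0.5959 0.0938 0.1197] [-1.  -0.6  0.1] 1.001
closed 5.07 [0.5963 0.0939 0.1203] [ 0.4 -0.5  5.2] 0.579
```

View pics/w2.png

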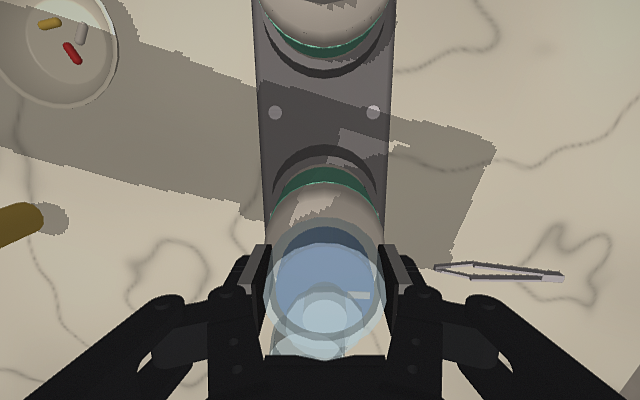

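View pics/s2.png

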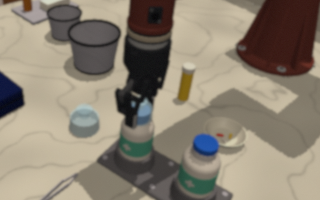

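The wrist view shows the pads on both sides of the bowl, at (268,290) and (385,290). A width of 0.579, about 49 mm, matches the bowl. Lifting.

Run:
```python
from bench import *
from h import *
x,y=.5953,.0938;q=Q(17.3)
def st(m):
    s=get_state();print(m,round(s["clock"],2),s["tool_pos"].round(4),s["contact_force"].round(1),round(s["gripper_width"],3))
line_to([x,y,.165],q,feed=.06);st("lift1")
line_to([x,y,.25],q,feed=.15);st("lift2")
d=get_image("wrist");cv2.imwrite("pics/w3.png",d["color"])
move_to([.4624,-.2476,.22],Q(-28));st("bin")
d=get_image("wrist");cv2.imwrite("pics/w4.png",d["color"]);np.savez("w4.npz",**d)
d=get_image("scene");cv2.imwrite("pics/s4.png",d["color"][100:300,240:560])
```

```text
lift1 6.08 [0.595  0.0938 0.1646] [-0.6  0.1  0.1] 0.575
lift2 6.8 [0.5946 0.0938 0.2489] [ 0.2  0.3 -0.4] 0.575
bin 8.22 [ 0.4629 -0.247   0.22  ] [ 0.8  0.7 -0.3] 0.573
```

View pics/w3.png

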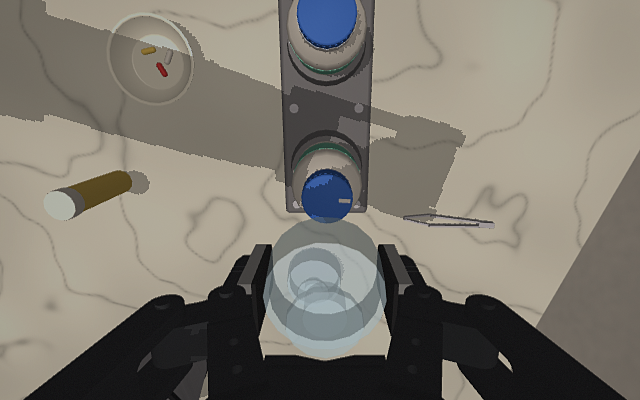

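View pics/w4.png

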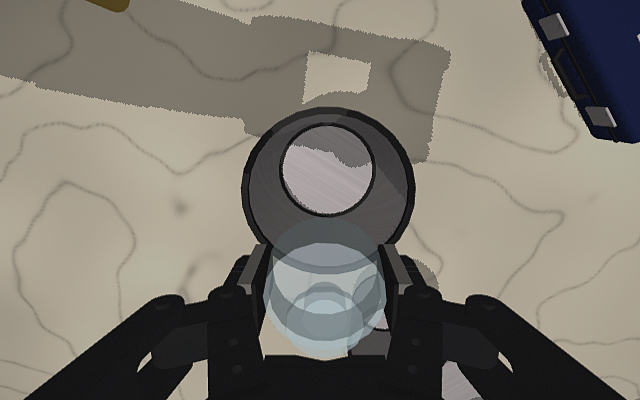

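View pics/s4.png

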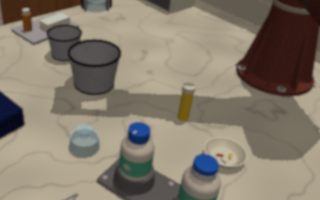

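The cup is held and the blue cap is uncovered with its white line at (345,201). In w4 the bin rim spans columns 241 to 414 with its top at row 107. I'll check the bin centre from that.

```bash
python3 - <<'E'
from h import *
d=load("w4.npz")
for c in ([.4624,-.2476],):
    a=np.array([proj(d,[c[0]+.07*np.cos(t),c[1]+.07*np.sin(t),.1]) for t in np.linspace(0,6.28,80)]);print(a.min(0),a.max(0))
l=onz(d,241,190,.1);r=onz(d,414,190,.1);print(l,r,np.linalg.norm(l-r),onz(d,327.5,107,.1))
E
python3 - <<'E'
from bench import *
from h import *
def st(m):
    s=get_state();print(m,round(s["clock"],2),s["tool_pos"].round(4),s["contact_force"].round(1),round(s["gripper_width"],3))
E
```

```text
[240.84019392 104.51483524] [410.06435595 267.86131084]
[ 0.40154146 -0.21323038  0.1       ] [ 0.52806775 -0.28023206  0.1       ] 0.14317167211921697 [ 0.49567091 -0.1881266   0.1       ]
```

Run:
```python
from bench import *
from h import *
def st(m):
    s=get_state();print(m,round(s["clock"],2),s["tool_pos"].round(4),s["contact_force"].round(1),round(s["gripper_width"],3))
line_to([.463,-.2495,.113],Q(-28),feed=.12);st("low")
release();st("rel");pause(.3)
line_to([.463,-.2495,.25],Q(-28),feed=.25);st("up")
d=get_image("wrist");cv2.imwrite("pics/w5.png",d["color"]);np.savez("w5.npz",**d)
```

```text
low 9.37 [ 0.4637 -0.25    0.1139] [-0.  -0.3 -0.3] 0.573
rel 9.82 [ 0.4631 -0.2496  0.1132] [-0.4  0.6 -0. ] 0.996
up 10.82 [ 0.4623 -0.249   0.2487] [-0.7 -0.3 -0.3] 0.998
```

View pics/w5.png

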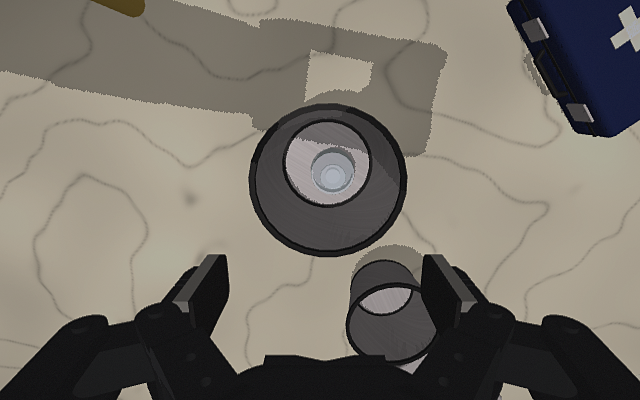

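The cup stands on the bin floor at (332,172), released. Now the cap.

Run:
```python
from bench import *
from h import *
move_to([.5953,.0938,.25],Q(17.3));pause(.2)
s=get_state();print(s["clock"],s["tool_pos"])
d=get_image("wrist");cv2.imwrite("pics/w6.png",cv2.resize(d["color"][130:300,220:430],None,fx=3,fy=3,interpolation=2));np.savez("w6.npz",**d)
hsv=cv2.cvtColor(d["color"],cv2.COLOR_BGR2HSV);m=cv2.inRange(hsv,np.array((100,120,40)),np.array((130,255,255)));m[:150]=0;m[250:]=0
c=max(cv2.findContours(m,0,1)[0],key=cv2.contourArea);print(cv2.boundingRect(c))
for p in([.5953,.0938],):
  a=[]
  for z in(.1475,.1255):a+=[proj(d,[p[0]+.02*np.cos(t),p[1]+.02*np.sin(t),z]) for t in np.linspace(0,6.28,80)]
  a=np.array(a);print(a.min(0),a.max(0))
w=cv2.inRange(hsv,np.array((0,0,130)),np.array((179,90,255)))[195:225,325:360];print(np.argwhere(w).mean(0)[::-1]+[325,195])
```

```text
12.45 [0.59539225 0.09250551 0.25014416]
(301, 167, 51, 54)
[300.03054501 165.61956824] [351.51716319 220.61123657]
[346.33613445 217.19607843]
```

View pics/w6.png

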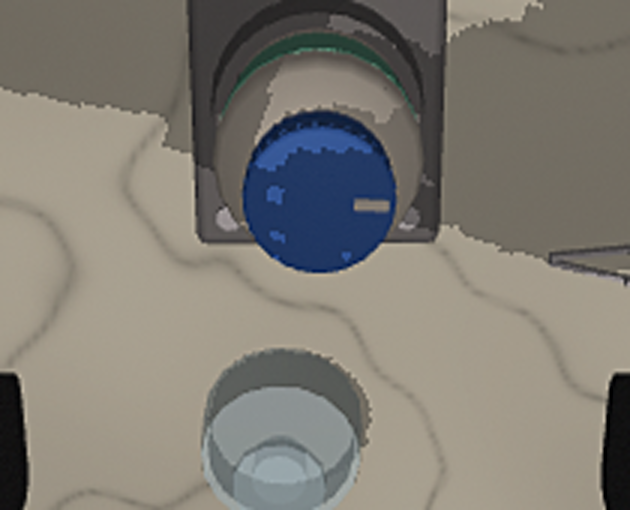

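The measured cap outline (columns 301 to 352, rows 167 to 221) matches the prediction within about 1 px. Gripping it and probing CCW in small steps.

```bash
cat >> h.py <<'E'
def st(m=""):
    from bench import get_state
    s=get_state();print(m,round(s["clock"],2),s["tool_pos"].round(4),"F",s["contact_force"].round(1),"T",s["wrist_torque"].round(2),"j6",round(s["joint_pos"][5],3),round(s["gripper_width"],3));return s
E
python3 - <<'E'
from bench import *
from h import *
x,y=.5957,.0935;q=Q(17.3)
line_to([x,y,.18],q,feed=.12);st("above")
line_to([x,y,.122],q,feed=.07);st("down")
gripper_close();s=st("closed")
j=s["joint_pos"].copy();j0=ik([x,y,.122],q);print(j0-j)
for k in range(1,5):
    a=j0.copy();a[5]-=np.radians(3.5*k);move_joints(a);s=st(f"ccw{3.5*k}")
    if abs(s["wrist_torque"][2])>.5:break
E
```

```text
above 13.23 [0.5962 0.0935 0.1806] F [ 1.  -0.4  1.3] T [-0.02  0.02  0.02] j6 -0.263 1.003
down 14.21 [0.5962 0.0935 0.1225] F [-0.   0.6  0.4] T [ 0.   -0.01 -0.01] j6 -0.263 1.0
closed 14.7 [0.5963 0.0935 0.1228] F [1.1 0.2 2.9] T [ 0.02 -0.07 -0.02] j6 -0.263 0.45
[ 1.38675679e-05  6.80272474e-04  8.06260413e-04 -4.15749232e-05
  8.58228260e-05  2.35062630e-05]
ccw3.5 14.95 [0.5964 0.0934 0.1228] F [-0.6 -1.3  4.8] T [-0.04 -0.07  0.02] j6 -0.322 0.451
ccw7.0 15.2 [0.5964 0.0934 0.1228] F [-0.1 -0.   6. ] T [-0.12 -0.11 -0.01] j6 -0.383 0.453
ccw10.5 15.45 [0.5962 0.0936 0.1228] F [-0.8 -1.5  5.6] T [-0.04  0.08 -0.44] j6 -0.443 0.447
ccw14.0 15.7 [0.5958 0.0942 0.1227] F [-0.6 -0.3  7.4] T [ 0.15  0.15 -0.98] j6 -0.502 0.454
```

The torque rises to about −1 N·m past 10°, so that is the hard stop and the thread is probably reverse. Trying clockwise.

Run:
```python
from bench import *
from h import *
x,y=.5957,.0935;q=Q(17.3)
j0=ik([x,y,.122],q)
for k in (-5,0,8,16,25,35):
    a=j0.copy();a[5]+=np.radians(k);move_joints(a);s=st(f"cw{k}")
    if abs(s["wrist_torque"][2])>.7:break
d=get_image("wrist");cv2.imwrite("pics/w7.png",d["color"])
```

```text
cw-5 15.97 [0.596  0.094  0.1227] F [-0.1  1.3  6. ] T [ 0.05  0.07 -0.03] j6 -0.348 0.452
cw0 16.23 [0.596  0.094  0.1227] F [-1.2  0.4  6.2] T [0.09 0.12 0.01] j6 -0.26 0.447
cw8 16.48 [0.5961 0.0939 0.1227] F [-1.4  0.6  4.9] T [ 0.07  0.07 -0.01] j6 -0.121 0.45
cw16 16.74 [0.5961 0.0939 0.1227] F [-0.3  0.5  5.3] T [0.12 0.02 0.06] j6 0.019 0.448
cw25 17.02 [0.5961 0.0939 0.1227] F [ 0.5 -0.1  5.9] T [0.11 0.01 0.  ] j6 0.176 0.451
cw35 17.31 [0.5962 0.094  0.1227] F [-0.3  0.1  5.4] T [ 0.11  0.01 -0.04] j6 0.35 0.454
```

View pics/w7.png

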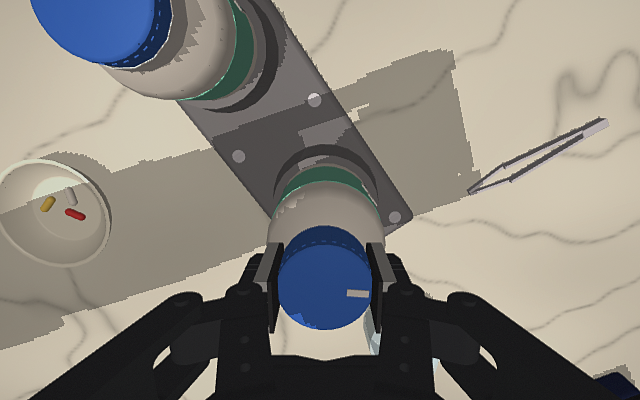

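The cap turns freely clockwise with the gripper, and its line at (357,293) stays with the jaws. Continuing to about 95°, then testing the lift gently.

Run:
```python
from bench import *
from h import *
x,y=.5957,.0935
j0=ik([x,y,.122],Q(17.3))
for k in (55,75,92):
    a=j0.copy();a[5]=-.262+np.radians(k);move_joints(a);s=st(f"cw{k}")
    if abs(s["wrist_torque"][2])>.7:break
pause(.1)
for z in(.124,.126,.128,.131,.134):
    line_to([x,y,z],feed=.02);s=st(f"z{z}")
    if s["contact_force"][2]<-12:print("stuck");break
d=get_image("wrist");cv2.imwrite("pics/w8.png",d["color"])
```

```text
cw55 17.78 [0.5963 0.094  0.1227] F [-0.1  0.2  4.9] T [ 0.1  -0.09 -0.04] j6 0.7 0.45
cw75 18.21 [0.5965 0.0939 0.1227] F [-0.1  1.   4.2] T [ 0.14 -0.12 -0.02] j6 1.045 0.45
cw92 18.59 [0.5967 0.0937 0.1227] F [2.1 0.5 5.7] T [ 0.07 -0.26 -0.03] j6 1.339 0.447
z0.124 18.94 [0.5965 0.0934 0.1237] F [ 4.4  1.2 -0.6] T [ 0.09 -0.81 -0.02] j6 1.341 0.449
z0.126 19.19 [0.5965 0.0933 0.1252] F [ 5.9  0.1 -2.8] T [ 0.07 -0.94  0.  ] j6 1.341 0.452
z0.128 19.44 [0.5964 0.0932 0.1269] F [ 6.7 -0.2 -4.4] T [ 0.05 -1.04 -0.03] j6 1.341 0.45
z0.131 19.74 [0.5965 0.0932 0.1298] F [ 6.6  0.2 -3. ] T [-0.03 -1.05  0.03] j6 1.341 0.454
z0.134 20.04 [0.5965 0.0932 0.1328] F [ 6.9 -0.1 -3.2] T [ 0.03 -1.08 -0.02] j6 1.341 0.453
```

View pics/w8.png

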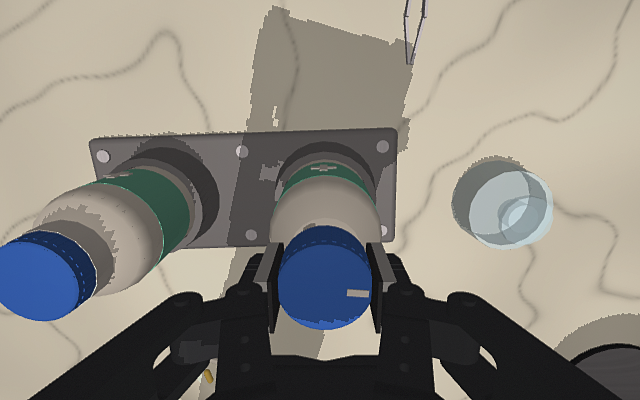

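The cap is rising (10 mm so far) at low force, and its line at (357,293) has not slipped in the jaws. Lifting clear.

Run:
```python
from bench import *
from h import *
x,y=.5957,.0935
line_to([x,y,.150],feed=.03);st()
line_to([x,y,.190],feed=.06);st()
pause(.5);s=st()
d=get_image("wrist");cv2.imwrite("pics/w9.png",d["color"]);np.savez("w9.npz",**d)
d=get_image("scene");cv2.imwrite("pics/s9.png",cv2.resize(d["color"][100:340,180:500],None,fx=2,fy=2,interpolation=2))
d=get_image("top");cv2.imwrite("pics/t9.png",cv2.convertScaleAbs(d["color"],alpha=1.6))
```

```text
20.77 [0.5953 0.0935 0.1499] F [-0.1  1.7 -0.6] T [-0.01 -0.03  0.04] j6 1.343 0.448
 21.59 [0.5954 0.0935 0.1898] F [-0.7  0.5 -1.6] T [-0.02  0.05  0.03] j6 1.344 0.45
 22.09 [0.5957 0.0935 0.1899] F [-0.4  0.3  0.2] T [ 0.02  0.   -0.05] j6 1.344 0.45
```

View pics/w9.png

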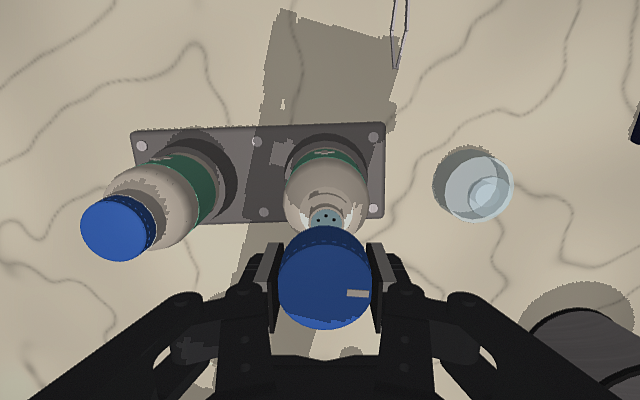

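View pics/s9.png

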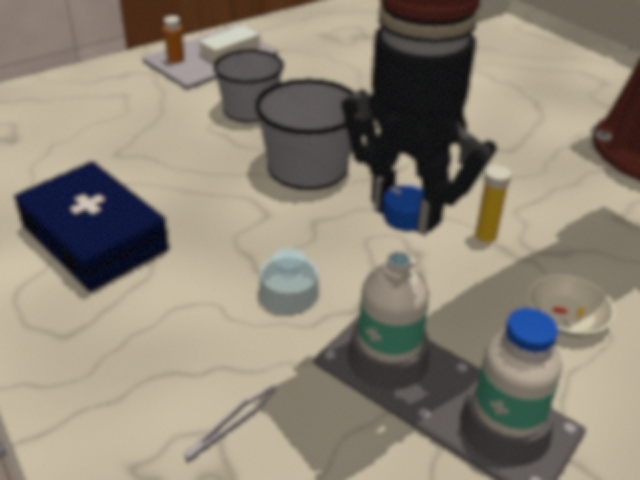

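View pics/t9.png

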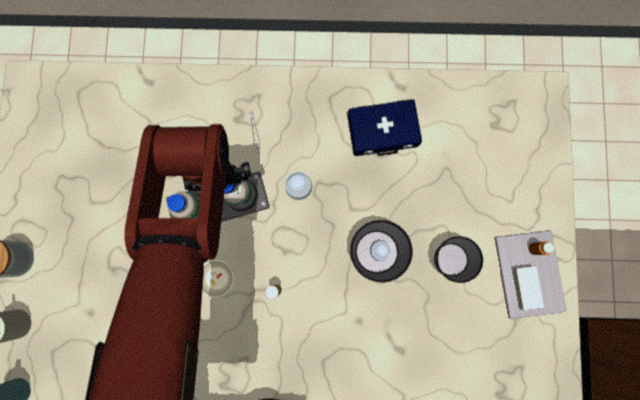

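The wrist and scene views show the cap level in the jaws at wrist (325,280), with the neck open below it at (326,217). The top view shows the eye cup in the upright bin at (380,250). The dish, tube, tweezers and case are at their original pixels. Handing in.

Run:
```python
from bench import *
from h import *
st();print(hand_in());st()
```

```text
22.24 [0.5957 0.0935 0.19  ] F [-0.3  0.2 -0.2] T [ 0.07  0.03 -0.03] j6 1.344 0.449
the job is handed in; nothing more can be done
None
the job is handed in; nothing more can be done
```

The job is handed in, at 22.2 s of the 51 s allowed. No verdict was reported, so what follows rests on my own checks.

- **Eye cup:** I took the smaller cup off the bottle in use and released it over the larger bin. The last top image shows it on the floor of the upright bin.
- **Thread:** Counter-clockwise stopped hard at about 10°, with the torque rising to about 1 N·m. Clockwise turned freely, so it is a reverse thread. I turned it about 92°.
- **Cap:** It lifted off with at most about 7 N of sideways rubbing on the neck. It is held still (opening 0.45, about 38 mm) and looks level. By the arm's readings its centre is about 59 mm above the mouth.
- **Bystanders:** The dish, tube, tweezers and case look unmoved in the final images. I compared them by eye, not by measurement.

One measurement failed: the wrist-image colour mask for the spare cap caught only a fragment, so I ignored it. The two fixed-camera readings for the covered cup differed by about 9 mm in x. I settled its position from the stand's corners and the wrist view, which agreed with each other to about 2 mm.

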